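# Clamp a calendar pad in the padding press

## Task

Clamp the desk-calendar pad in the padding press ready for gluing: pump the press's ratchet lever in full strokes until the pressing plate has come down on the pad, then give it two more clicks so that the pad is held firmly but not crushed. Leave the lever standing up at its rest and let go of it, and leave the pad where it lies and the mug, the glue bottle and the waiting pad alone.

Things in the scene. Friction and masses are not known exactly. Their poses are not given: they have to be found in the camera images.
- press: Grey steel padding press, fixed on the bench: base plate 200 (x) x 270 (y) x 22 mm, two uprights, a crosshead up to 184 mm high. Origin: middle of the base's underside; x points to its back (away from the robot), y to the side where the lever is, z up. A square steel ram (24 mm, top up to 275 mm high) goes down through the crosshead's middle.
- crosshead (a point): Middle of the crosshead's top, 174 mm above the origin, in the ram. Below, a steel plate (100 x 156 x 12 mm) hangs on springs from the ram, at first 5 to 28 mm above the pad. Each full lever stroke lowers the ram one tooth, 6.3 mm; no stroke can be undone. Once on the pad the plate stops, and each further tooth squeezes the springs: about 46 N more on the pad.
- lever_pivot (a point): Middle of the lever's hinge axis: 32 mm behind the press's origin (+x), 140 mm to its +y side, 150 mm up. The hinge axis runs along the press's y. Its axes are the press's. Pull at the grip low in a moving stroke: about 2 N with the plate free, 5 to 7 N in the stroke in which it meets the pad, then about 5 N more each stroke; while the lever is held still, friction hides 1 to 3 N of this.
- grip (a point): Centre of the lever's grip, 178 mm from the pivot: a flat black paddle 90 mm wide (along the hinge axis: too wide to grip), 56 mm along the lever, 16 mm thick: pinch it through the thickness, fingers pointing down along the lever. Below it a 34 x 12 mm steel stem. z points along the lever, outwards from the pivot; y along the hinge axis; x square to the flat faces, backwards.
- lever (a joint): Lever angle, rad: 0 = up at its rest stop, leaning 20 degrees from vertical to the front (the robot); grows as the grip is pulled down to the front, to 0.50 at the bottom stop (49 degrees). Starts at 0.05 to 0.35; stays where left (stiff, 2 to 4 N). The tooth clicks in at about 0.40 to 0.42 on the way down; the next is picked up only after coming back up below 0.06.
- pad: The desk-calendar pad lying in the press, loose: 105 mm (x) by 148 mm (y) by 30 mm high, paper with a printed top sheet and a grey-board back. Origin: middle of its underside, 34 mm above the bench (it lies on a 12 mm plywood board on the base plate).
- next_pad: A second pad of the same size, waiting flat on the bench. Origin: middle of its underside. Bystander.
- mug: White ceramic mug, 82 mm across, 95 mm high, on the bench. Origin: middle of its underside. Bystander.
- glue: White glue bottle, 62 mm across, 165 mm high, on the bench. Origin: middle of its underside. Bystander.
Not all that is in view belongs to the job. Leave any pink look-alike of the pad alone.

How it is judged:
On the way, in this order (a step that is already met when the one before it is completed fails the run):
1. the lever is pulled down through a full stroke (value of joint lever above 0.42 rad), for 0.02 s.
2. the pressing plate has come down on the pad (contact force between press and pad above 15 N), for 0.1 s.
3. the pad is clamped firmly (contact force between press and pad above 60 N), for 0.2 s.
At the end, for the whole second after the job is handed in: The plate bears on the pad with 60 to 200 N (about 130 N is right; one click more or fewer still counts), the pad shifted under 8 mm, the lever is still and within 0.08 rad of its rest stop, and mug, glue bottle and waiting pad are within 20 mm of where they were (contact force between press and pad between 60 and 200 N and value of joint lever below 0.08 rad and velocity of joint lever below 0.05 rad/s and distance of pad from where it was at the start of the episode below 0.008 m and distance of each of next_pad, mug, glue from where it was at the start of the episode below 0.02 m); the robot touches nothing.
It fails at once if the mug, the glue bottle or the waiting pad is knocked away (over 30 mm) or tipped (distance of any of mug, glue, next_pad from where it was at the start of the episode above 0.03 m or angle between any of mug, glue's own z axis and vertical above 0.5 rad).
It fails at once if the pad is crushed (plate force over 240 N) (contact force between press and pad above 240 N).
It also fails if it takes over 58 s, if anything falls off the work surface, if the arm or the gripper's body presses on something with over 40 N, if the wrist force passes 120 N, or if a joint passes its speed limit or range.

## Robot

A 6-joint arm with a two-finger parallel gripper is mounted at the origin on the work surface. World frame = base frame: x ahead of the robot, y to its left, z up, the work surface at z = 0. Lengths are in m, angles in rad, forces in N, time in s.
With the tool pointing down it reaches from about 0.225 to 0.875 m from the base axis. Payload 3.4 kg.
Tool frame: the origin (TCP) lies between the finger pads; the fingertips stand 8 mm ahead of it and the grasp point (between the pads) lies 11 mm behind it; z points along the fingers, y is the line along which they close (so a half turn about z gives the same grasp; the last joint's range is limited). The gripper opens to 85 mm and grips with 20 to 120 N. Pads are 22 mm wide; open, the fingers measure 114 mm over their backs; the gripper's body (76 mm by 85 mm) begins 54 mm behind the grasp point. The pads swing forward as they close: fully open they stand 13 mm farther back than shut.
Start: joints at [1.019, 0.276, 1.505, -0, 1.361, -0.121], TCP at [0.24, 0.522, 0.239] pointing down, gripper open.
Joint ranges: [-2.89, 2.89], [-0.75, 2.08], [0.22, 2.7], [-1.18, 4.32], [0.11, 2.71], [-2.7, 2.7]. Speed limits (rad/s): [2.57, 2.57, 3.14, 3.14, 3.14, 3.14].

## Interface

Orientations are given as a unit quaternion [w, x, y, z].
In Python, from rig import manip gives the robot as it stands.
- The arm moves only by the tool move_arm, never from a script. Its argument "deltas" is a list that holds one entry, the list of rows, each a list of 5 numbers: the shift along the tool's x, y, z normalised to -1 to 1, where 1 is 80 cm, then the turn about the tool's z normalised to -1 to 1, where 1 is 120 degrees, then the closure, from -1 (fully open) to 1 (shut). In form: [[[tx, ty, tz, twist, grip], ...]]. A call has 1 to 12 rows; each row is the pose to reach, as a shift and turn from the pose commanded when the call began, along the tool's axes at that moment; what a row does not reach only later rows make up. A row lasts 1/10 s, in which the tool goes at most 50 mm and 8.59 degrees, less where a joint would pass 70% of its speed; a pose out of reach is approached as far as the arm can. A call with a number of a shift or a turn outside -1 to 1 is refused whole. A call with a gripper value outside its range is refused whole. The fingers move at their own pace and stop on an object; "squeeze" is the grip in N (left out, the last holds). Time passes only in rows, so rows that repeat a pose let the fingers close. It gives the time, the measured TCP pose, the force, the opening and the grip force at its end, in the units of the state.
- manip.get_state(): the state, without advancing time (a new reading comes with each control period).
- manip.get_image(name): name is "scene" or "top" or "wrist"; returns the picture (400x640x3 uint8, red, green, blue); there is no depth.
- manip.camera_params(name): a dict with "fx", "fy", "cx", "cy" (pixels), "R" (3x3) and "t" (3): a world point X has camera coordinates R X + t; the wrist camera has in their place "tool_from_camera" (4x4, takes a point from camera to tool coordinates, whose origin is the TCP and whose axes are the flange's). Camera axes: x right, y down, z forward; pixel columns grow to the right and rows downward; lengths in m; the calibration is good to about 2 mm. A picture is of the moment at which its call begins: read the wrist's pose just before it. camera_params takes no time and is no camera call.
- manip.sign_off(): hands the job in; it is judged then, once.
The state is a dict: "clock": time; "qpos": joint angles; "qd": joint speeds; "effort": joint torques, N m; "position": TCP position; "ee_rot": TCP orientation; "contact_force": force on the tool from outside, world axes, zero at the start; "moment": the same for the moment, N m; "width": finger opening in m; "gripper_force": force on a finger pad.
Only numpy, scipy, OpenCV 4.12 (cv2) and the standard library are available. Lean on these libraries where they do the work, as an engineer would, in place of code of your own. Each camera call takes 0.05 s, during which the arm holds its last target. There are 200 camera calls.

## Working session

There is one attempt and no reset: what is moved stays moved. The work goes in short steps, Python scripts to look and compute and a tool call to move; the robot and the scene stay as the last step left them, time stands still between calls to the robot, and variables do not carry over. Pictures are saved under pics/ and viewed, at most 10 in all, crops included, and the job is handed in when it is done.

Besides the shell and the picture viewer there is one more tool, called after ">>>" by a JSON object that holds its "api" and its "payload", one argument or row to a line. move_arm: Moves the arm, as the interface text tells. Scaled input: -1 to 1 covers 80 cm each way for a shift and 120 degrees each way for a turn. Its arguments: {"type":"object","properties":{"deltas":{"type":"array","items":{"type":"array","items":{"type":"array","items":{"type":"number","minimum":-1,"maximum":1}}}},"squeeze":{"type":"number"}},"required":["deltas"]}

```bash
mkdir -p pics; python3 - <<'E'
from rig import manip
import cv2
for n in("scene","top"):
    cv2.imwrite(f"pics/{n}0.png",manip.get_image(n)[:,:,::-1])
    c=manip.camera_params(n);print(n,c)
print(manip.get_state());print(manip.camera_params("wrist"))
E
```

```text
scene {'fx': 382.37018941836465, 'fy': 382.37018941836465, 'cx': 323.5028032790701, 'cy': 199.00404055490475, 'R': array([[-0.10559594,  0.99437954,  0.00767037],
       [ 0.69921494,  0.07973181, -0.71045148],
       [-0.70706999, -0.06965756, -0.70370438]]), 't': array([ 0.0309526 , -0.17937049,  1.53549713])}
top {'fx': 387.1536042679043, 'fy': 387.1536042679043, 'cx': 326.2147416460965, 'cy': 207.93752363164967, 'R': array([[ 0.05836334, -0.99828623,  0.00428124],
       [-0.97763547, -0.05802293, -0.20214408],
       [ 0.20204606,  0.00761231, -0.97934644]]), 't': array([-0.02042589,  0.47364655,  1.32005049])}
{'clock': 0.1, 'qpos': array([ 1.01899948e+00,  2.76528349e-01,  1.50604033e+00, -2.23569658e-05,
        1.36069249e+00, -1.20989674e-01]), 'qd': array([-0.00012829, -0.00156207, -0.00213168, -0.00086156,  0.0002081 ,
       -0.00104461]), 'effort': array([ 3.73420946e-03, -4.17697942e+01, -2.46406782e+01, -4.10246344e-05,
        5.82386725e-03, -2.15097793e-05]), 'position': array([0.23987952, 0.52205309, 0.23851467]), 'ee_rot': array([-2.65056802e-04,  2.13739344e-01,  9.76890371e-01, -7.91104418e-04]), 'contact_force': array([ 0.23222423, -0.05845807, -0.14773122]), 'moment': array([-0.01571881, -0.01428587,  0.00485246]), 'gripper_force': 0.0, 'width': 0.08572658959380704}
{'fx': 315.820348605482, 'fy': 315.820348605482, 'cx': 321.81326971508366, 'cy': 200.53156446102918, 'tool_from_camera': array([[ 1.30589620e-03, -9.56256971e-01, -2.92525043e-01,
         7.39926845e-02],
       [ 9.99999109e-01,  1.16813037e-03,  6.45627552e-04,
        -4.95178718e-04],
       [-2.75678462e-04, -2.92525625e-01,  9.56257644e-01,
        -1.33445467e-01],
       [ 0.00000000e+00,  0.00000000e+00,  0.00000000e+00,
         1.00000000e+00]])}
```

View pics/scene0.png

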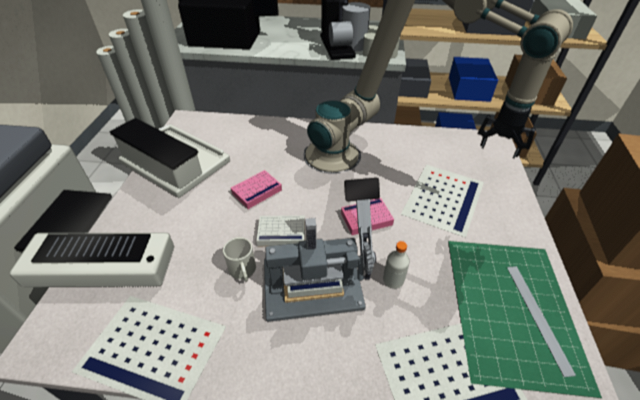

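View pics/top0.png

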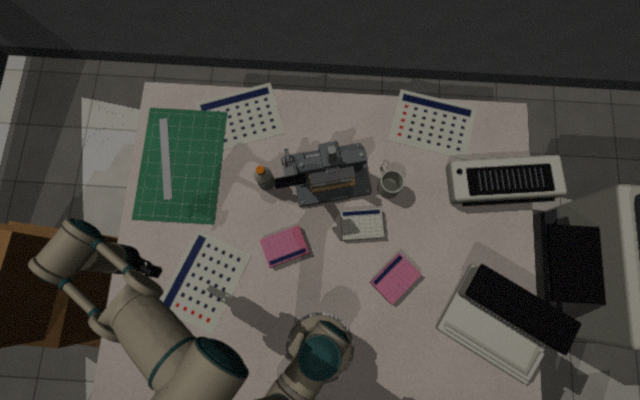

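The scene picture shows the press at about (312,275) with the black grip at (362,189). In the top picture the press is at (332,175) and the grip near (288,182). The glue bottle stands just beside the lever, and the mug is on the other side. I'll enlarge both.

```bash
python3 - <<'E'
import cv2,numpy as np
a=cv2.imread("pics/scene0.png")[165:325,220:420]; b=cv2.imread("pics/top0.png")[125:245,240:410]
cv2.imwrite("pics/c1.png",cv2.resize(a,None,fx=3.75,fy=3.75,interpolation=cv2.INTER_CUBIC))
b=np.clip(b.astype(float)*1.6,0,255).astype(np.uint8)
cv2.imwrite("pics/c2.png",cv2.resize(b,None,fx=4.5,fy=4.5,interpolation=cv2.INTER_CUBIC))
E
```

```text
(no output)
```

View pics/c1.png

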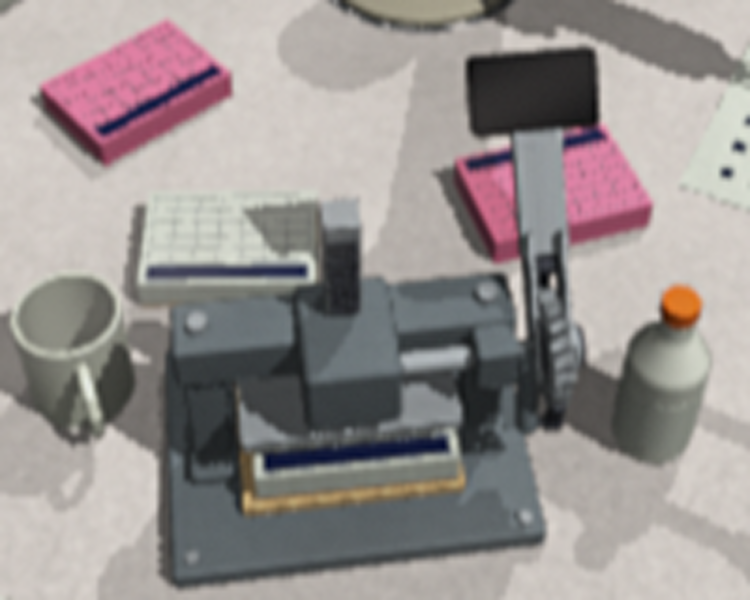

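View pics/c2.png

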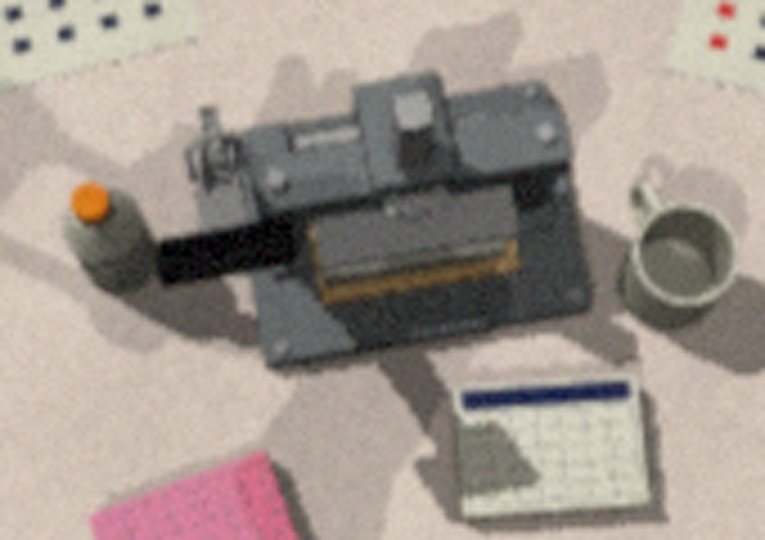

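```bash
cat > h.py <<'E'
import numpy as np
from rig import manip
C={n:manip.camera_params(n) for n in("scene","top")}
def proj(n,X):
    c=C[n];p=c["R"]@X+c["t"];return np.array([c["fx"]*p[0]/p[2]+c["cx"],c["fy"]*p[1]/p[2]+c["cy"]])
def world(p,X):
    c,s=np.cos(p[2]),np.sin(p[2]);return np.array([p[0]+c*X[0]-s*X[1],p[1]+s*X[0]+c*X[1],X[2]])
def lev(q,X):
    a=np.radians(20)+q;e=np.array([-np.sin(a),0,np.cos(a)]);n=np.array([np.cos(a),0,np.sin(a)])
    return np.array([.032,.14,.15])+(.178+X[2])*e+X[0]*n+np.array([0,X[1],0])
E
python3 - <<'E'
from h import *
from scipy.optimize import least_squares
S=lambda u,v:("scene",np.array([220+u/3.75,165+v/3.75])-.4)
T=lambda u,v:("top",np.array([240+u/4.5,125+v/4.5])-.4)
B=[(T(270,364),(-.1,.135,.022)),(T(588,306),(-.1,-.135,.022)),(S(176,574),(.1,-.135,.022)),(S(545,533),(.1,.135,.022))]
G=[(S(472,136),(.008,-.045,-.028)),(S(600,125),(.008,.045,-.028)),(S(468,58),(0,-.045,.028)),(S(597,51),(0,.045,.028)),
(T(160,242),(.008,.045,-.028)),(T(290,220),(.008,-.045,-.028)),(T(295,262),(-.008,-.045,.028)),(T(165,283),(-.008,.045,.028))]
def f(p):
    return np.concatenate([proj(m[0],world(p,np.array(X)))-m[1] for m,X in B]+[proj(m[0],world(p,lev(p[3],np.array(X))))-m[1] for m,X in G])
r=least_squares(f,[.5,0,0,.2],loss="soft_l1");print(r.x,np.degrees(r.x[2]));print(f(r.x).reshape(-1,2).round(1))
for q in(0,r.x[3],.5):print(q,world(r.x,lev(q,np.zeros(3))))
# glue cap top z .165, mug
for n,u,z in(("top",T(92,202)[1],.165),("scene",S(682,300)[1],.165),("top",T(685,250)[1],.095)):
    c=C[n];d=c["R"].T@np.array([(u[0]-c["cx"])/c["fx"],(u[1]-c["cy"])/c["fy"],1]);o=-c["R"].T@c["t"];print(n,o+d*(z-o[2])/d[2])
E
```

```text
[ 6.10294140e-01 -2.86782702e-04  2.38608817e-01  3.18815683e-01] 13.671278177817458
[[-0.9  0.4]
 [ 1.7  0.3]
 [-1.7  0.6]
 [ 0.6 -0.4]
 [ 0.   1. ]
 [ 0.9  0.8]
 [-1.  -0.6]
 [-0.4 -1.7]
 [-1.  -1.6]
 [-0.2 -1.8]
 [ 0.8  0.8]
 [-1.1  1.5]]
0 [0.54914363 0.12892098 0.31726529]
0.3188156834732448 [0.50118201 0.11725466 0.28975411]
0.5 [0.47846595 0.11172915 0.26760187]
top [0.56609904 0.2315647  0.165     ]
scene [0.56834372 0.2332646  0.165     ]
top [ 0.57603558 -0.21414434  0.095     ]
```

The fit agrees with the given geometry to within about 1.5 px: press yaw 13.7°, lever near 0.32. My plan is to straddle the paddle with the open fingers, using the back finger to pull and the front finger to push it back up.

>>> {"api": "move_arm", "payload": {
  "deltas": [
    [[0,0,-0.125,0,-1],[0,0,-0.25,0.07,-1],[0,0,-0.25,0.14,-1],[-0.508,-0.324,-0.25,0.431,-1],[-0.508,-0.324,-0.25,0.431,-1],[-0.508,-0.324,-0.25,0.431,-1],[-0.508,-0.324,-0.25,0.431,-1],[-0.508,-0.324,-0.25,0.431,-1],[-0.508,-0.324,-0.25,0.431,-1],[-0.508,-0.324,-0.25,0.431,-1],[-0.508,-0.324,-0.25,0.431,-1],[-0.508,-0.324,-0.25,0.431,-1]]
  ]
}}

```text
clock: 1.3
position: [0.4831, 0.1443, 0.4357]
ee_rot: [-0.0, 0.618, 0.786, 0.0]
contact_force: [-0.1, 1.5, 0.3]
width: 0.0853
gripper_force: 0.0
```

>>> {"api": "move_arm", "payload": {
  "deltas": [
    [[0,0,0,0,-1],[0,0,0,0,-1]]
  ]
}}

```text
clock: 1.5
position: [0.4829, 0.1452, 0.435]
ee_rot: [-0.001, 0.62, 0.785, -0.0]
contact_force: [-0.4, 0.4, -0.8]
width: 0.0852
gripper_force: 0.0
```

```bash
cat >> h.py <<'E'
from scipy.spatial.transform import Rotation as Ro
def rot(s):q=s["ee_rot"];return Ro.from_quat([q[1],q[2],q[3],q[0]]).as_matrix()
def wray(s,u,v,z):
    c=manip.camera_params("wrist");M=c["tool_from_camera"];d=rot(s)@M[:3,:3]@np.array([(u-c["cx"])/c["fx"],(v-c["cy"])/c["fy"],1])
    o=s["position"]+rot(s)@M[:3,3];return o+d*(z-o[2])/d[2]
E
python3 - <<'E'
from h import *
import cv2
s=manip.get_state();print(s["clock"],s["position"],rot(s),s["contact_force"],s["qpos"])
cv2.imwrite("pics/w1.png",manip.get_image("wrist")[:,:,::-1])
E
```

```text
1.5 [0.4829191  0.14519944 0.43501552] [[-2.32266388e-01  9.72650633e-01 -1.75245130e-03]
 [ 9.72651917e-01  2.32267343e-01  3.60010560e-04]
 [ 7.57201707e-04 -1.62090676e-03 -9.99998400e-01]] [-0.41240604  0.39862629 -0.75334231] [ 1.53564999e-01  1.20449384e-01  1.23830199e+00  6.38356400e-04
  1.78451800e+00 -8.07079604e-02]
```

View pics/w1.png

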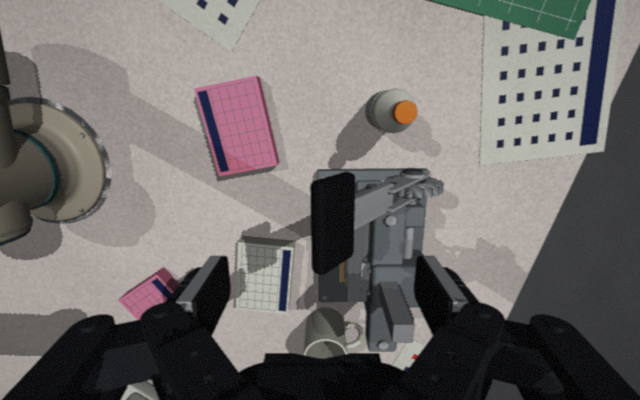

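The wrist view shows the black paddle spanning u 312–354, v 172–272, with its stem leading right to the pivot. The tool is yawed parallel to the press.

```bash
python3 - <<'E'
from h import *
s=manip.get_state();p=[.6103,-.0003,.2386]
c=manip.camera_params("wrist");M=c["tool_from_camera"]
def pr(X):
    x=M[:3,:3].T@(rot(s).T@(X-s["position"])-M[:3,3]);return (c["fx"]*x[0]/x[2]+c["cx"],c["fy"]*x[1]/x[2]+c["cy"])
for X in((-.008,.045,.028),(-.008,-.045,.028),(.008,.045,-.028),(.008,-.045,-.028)):print(np.round(pr(world(p,lev(.319,np.array(X)))),1))
w=wray(s,333,222,.29);print(w, rot(s).T@(w-s["position"]))
E
```

```text
[307.4 179.7]
[308.8 273.8]
[358.6 171.5]
[355.7 257. ]
[0.50023867 0.1172722  0.29      ] [-0.03246205  0.01090361  0.14516742]
```

>>> {"api": "move_arm", "payload": {
  "deltas": [
    [[-0.04,0.0136,0,0,-1],[-0.04,0.0136,0,0,-1],[-0.04,0.0136,0.05,0,-1],[-0.04,0.0136,0.1,0,-1],[-0.04,0.0136,0.15,0,-1],[-0.04,0.0136,0.18,0,-1],[-0.04,0.0136,0.204,0,-1],[-0.04,0.0136,0.204,0,-1],[-0.04,0.0136,0.204,0,-1]]
  ]
}}

```text
clock: 2.45
position: [0.5002, 0.119, 0.273]
ee_rot: [-0.0, 0.618, 0.786, 0.0]
contact_force: [-0.4, 0.3, 0.2]
width: 0.0852
gripper_force: 0.0
```

```bash
python3 - <<'E'
from h import *
import cv2
s=manip.get_state();print(s["clock"],s["position"],rot(s).T@s["contact_force"],rot(s)[:,1])
im=np.hstack([manip.get_image("scene")[150:330,230:430,::-1],manip.get_image("wrist")[120:300,220:420,::-1]])
cv2.imwrite("pics/c3.png",cv2.resize(im,None,fx=2,fy=2,interpolation=cv2.INTER_CUBIC))
E
```

```text
2.45 [0.50015692 0.1189592  0.27303965] [ 0.35251495 -0.37427973 -0.1653277 ] [9.71521006e-01 2.36953362e-01 1.98768109e-04]
```

View pics/c3.png

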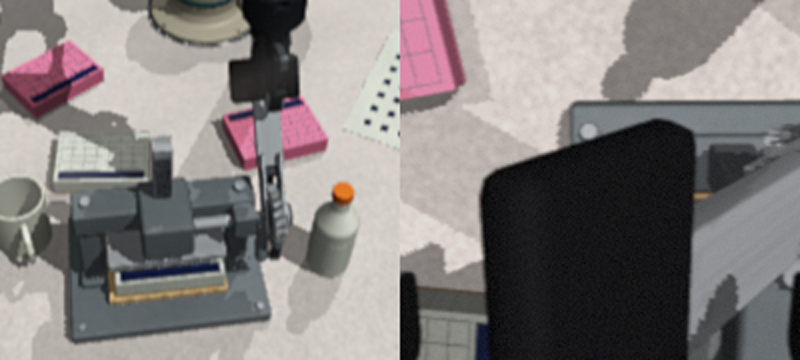

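The fingers straddle the paddle, with one in front and one behind. Next I push the lever up to its rest.

>>> {"api": "move_arm", "payload": {
  "deltas": [
    [[0,0.015,-0.008,0,-1],[0,0.03,-0.016,0,-1],[0,0.045,-0.026,0,-1],[0,0.06,-0.036,0,-1],[0,0.075,-0.045,0,-1],[0,0.085,-0.055,0,-1]]
  ]
}}

```text
clock: 3.15
position: [0.5666, 0.134, 0.3181]
ee_rot: [0.0, 0.618, 0.786, 0.0]
contact_force: [-3.2, -1.1, -1.8]
width: 0.0854
gripper_force: 1.1
```

>>> {"api": "move_arm", "payload": {
  "deltas": [
    [[0,0.004,0,0,-1],[0,0.008,0,0,-1]]
  ]
}}

```text
clock: 3.35
position: [0.5721, 0.1351, 0.3177]
ee_rot: [-0.0, 0.618, 0.786, -0.0]
contact_force: [-3.9, -0.4, 3.1]
width: 0.0853
gripper_force: 2.1
```

>>> {"api": "move_arm", "payload": {
  "deltas": [
    [[0,0.002,0,0,-1],[0,0.003,0,0,-1]]
  ]
}}

```text
clock: 3.55
position: [0.5744, 0.1356, 0.3166]
ee_rot: [-0.0, 0.618, 0.786, -0.001]
contact_force: [-6.3, -2.4, 5.2]
width: 0.0856
gripper_force: 2.9
```

>>> {"api": "move_arm", "payload": {
  "deltas": [
    [[0,0.002,0,0,-1],[0,0.004,0,0,-1]]
  ]
}}

```text
clock: 3.75
position: [0.5745, 0.1356, 0.3164]
ee_rot: [-0.003, 0.618, 0.786, -0.003]
contact_force: [-12.4, -3.2, 5.8]
width: 0.0854
gripper_force: 6.7
```

```bash
python3 - <<'E'
from h import *
import cv2
s=manip.get_state();print(s["clock"],s["position"],rot(s).T@s["contact_force"])
im=np.hstack([manip.get_image("scene")[150:330,230:430,::-1],manip.get_image("wrist")[120:300,220:420,::-1]])
cv2.imwrite("pics/c4.png",cv2.resize(im,None,fx=2,fy=2,interpolation=cv2.INTER_CUBIC))
E
```

```text
3.75 [0.57454081 0.135598   0.31638509] [ -0.25239187 -12.82386263  -5.66652247]
```

View pics/c4.png

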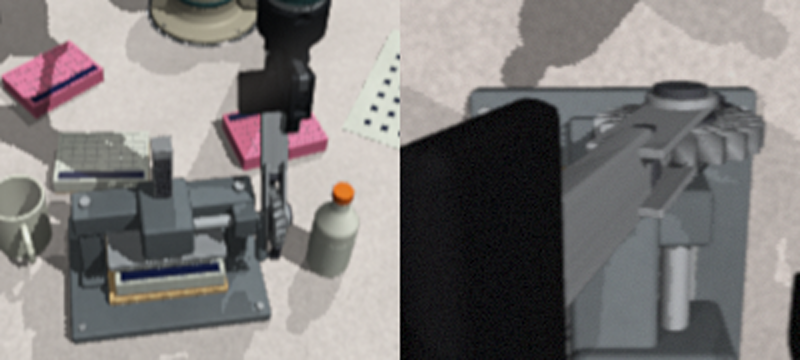

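The lever is at its stop: position stuck while the force rises. This is the first pull, and I'll read the force low in the stroke.

>>> {"api": "move_arm", "payload": {
  "deltas": [
    [[0,-0.045,0,0,-1],[0,-0.078,0,0,-1],[0,-0.095,0.005,0,-1],[0,-0.112,0.013,0,-1],[0,-0.127,0.022,0,-1],[0,-0.138,0.03,0,-1],[0,-0.146,0.036,0,-1],[0,-0.152,0.0405,0,-1]]
  ]
}}

```text
clock: 4.65
position: [0.4601, 0.1077, 0.2837]
ee_rot: [0.0, 0.618, 0.786, 0.0]
contact_force: [0.7, -0.5, 1.3]
width: 0.0851
gripper_force: 0.6
```

>>> {"api": "move_arm", "payload": {
  "deltas": [
    [[0,-0.006,0.0045,0,-1]]
  ]
}}

```text
clock: 4.75
position: [0.4556, 0.1066, 0.2801]
ee_rot: [0.0, 0.618, 0.786, 0.0]
contact_force: [1.2, -1.2, -0.1]
width: 0.0854
gripper_force: 0.4
```

>>> {"api": "move_arm", "payload": {
  "deltas": [
    [[0,-0.006,0.005,0,-1],[0,-0.0115,0.0095,0,-1]]
  ]
}}

```text
clock: 4.95
position: [0.4468, 0.1046, 0.2725]
ee_rot: [0.0, 0.618, 0.786, 0.0]
contact_force: [0.8, -0.4, 0.0]
width: 0.0856
gripper_force: 0.7
```

>>> {"api": "move_arm", "payload": {
  "deltas": [
    [[0,0,0,0,-1]]
  ]
}}

```text
clock: 5.05
position: [0.4456, 0.1045, 0.2722]
ee_rot: [-0.001, 0.618, 0.786, -0.001]
contact_force: [0.7, -0.4, 0.2]
width: 0.0854
gripper_force: 0.0
```

>>> {"api": "move_arm", "payload": {
  "deltas": [
    [[0,-0.004,0.003,0,-1],[0,-0.006,0.0045,0,-1]]
  ]
}}

```text
clock: 5.25
position: [0.4421, 0.1036, 0.2693]
ee_rot: [0.0, 0.618, 0.786, 0.0]
contact_force: [0.8, 0.1, -0.4]
width: 0.0854
gripper_force: 0.7
```

>>> {"api": "move_arm", "payload": {
  "deltas": [
    [[0,-0.004,0.003,0,-1],[0,-0.006,0.0045,0,-1]]
  ]
}}

```text
clock: 5.45
position: [0.4413, 0.1033, 0.2679]
ee_rot: [0.004, 0.618, 0.786, 0.005]
contact_force: [7.5, 3.0, 7.6]
width: 0.0854
gripper_force: 5.5
```

The stop is reached where I predicted. The first stroke was free, at about 1 N. Now I return the lever to rest.

>>> {"api": "move_arm", "payload": {
  "deltas": [
    [[0,0.05,0,0,-1],[0,0.0725,-0.003,0,-1],[0,0.0975,-0.02,0,-1],[0,0.12,-0.039,0,-1],[0,0.1425,-0.052,0,-1],[0,0.161,-0.06,0,-1],[0,0.173,-0.0635,0,-1],[0,0.18,-0.0638,0,-1],[0,0.18,-0.0638,0,-1]]
  ]
}}

```text
clock: 6.35
position: [0.5744, 0.1355, 0.3164]
ee_rot: [-0.002, 0.618, 0.786, -0.003]
contact_force: [-7.4, -2.9, 7.0]
width: 0.0852
gripper_force: 3.7
```

>>> {"api": "move_arm", "payload": {
  "deltas": [
    [[0,-0.045,0,0,-1],[0,-0.078,0,0,-1],[0,-0.095,0.005,0,-1],[0,-0.112,0.013,0,-1],[0,-0.127,0.022,0,-1],[0,-0.138,0.03,0,-1],[0,-0.145,0.036,0,-1],[0,-0.151,0.0405,0,-1]]
  ]
}}

```text
clock: 7.15
position: [0.4595, 0.1077, 0.2838]
ee_rot: [-0.0, 0.618, 0.786, -0.0]
contact_force: [0.9, 0.2, 1.6]
width: 0.0852
gripper_force: 0.6
```

>>> {"api": "move_arm", "payload": {
  "deltas": [
    [[0,-0.006,0.0045,0,-1]]
  ]
}}

```text
clock: 7.25
position: [0.4551, 0.1066, 0.2803]
ee_rot: [0.0, 0.618, 0.786, 0.0]
contact_force: [0.4, -1.2, 0.9]
width: 0.0855
gripper_force: 0.4
```

>>> {"api": "move_arm", "payload": {
  "deltas": [
    [[0,-0.006,0.005,0,-1],[0,-0.0115,0.0095,0,-1],[0,-0.015,0.0115,0,-1]]
  ]
}}

```text
clock: 7.55
position: [0.4433, 0.1038, 0.2711]
ee_rot: [-0.0, 0.618, 0.786, 0.0]
contact_force: [2.4, 0.2, 0.7]
width: 0.0855
gripper_force: 0.7
```

>>> {"api": "move_arm", "payload": {
  "deltas": [
    [[0,0.043,0,0,-1],[0,0.0655,-0.003,0,-1],[0,0.0905,-0.02,0,-1],[0,0.113,-0.037,0,-1],[0,0.1355,-0.048,0,-1],[0,0.154,-0.053,0,-1],[0,0.166,-0.0565,0,-1],[0,0.173,-0.0565,0,-1],[0,0.173,-0.0565,0,-1]]
  ]
}}

```text
clock: 8.45
position: [0.5744, 0.1355, 0.3166]
ee_rot: [-0.003, 0.618, 0.786, -0.004]
contact_force: [-9.7, -2.1, 6.7]
width: 0.0855
gripper_force: 4.8
```

Stroke 2 was free too. Stroke 3 next.

>>> {"api": "move_arm", "payload": {
  "deltas": [
    [[0,-0.045,0,0,-1],[0,-0.078,0,0,-1],[0,-0.095,0.005,0,-1],[0,-0.112,0.013,0,-1],[0,-0.127,0.022,0,-1],[0,-0.138,0.03,0,-1],[0,-0.146,0.036,0,-1],[0,-0.152,0.0405,0,-1]]
  ]
}}

```text
clock: 9.25
position: [0.4594, 0.1076, 0.2838]
ee_rot: [-0.0, 0.618, 0.786, -0.0]
contact_force: [0.3, -0.9, 1.7]
width: 0.0854
gripper_force: 0.6
```

>>> {"api": "move_arm", "payload": {
  "deltas": [
    [[0,-0.006,0.0045,0,-1]]
  ]
}}

```text
clock: 9.35
position: [0.4551, 0.1066, 0.2803]
ee_rot: [-0.0, 0.618, 0.786, 0.0]
contact_force: [0.8, 0.1, 0.3]
width: 0.0856
gripper_force: 0.4
```

>>> {"api": "move_arm", "payload": {
  "deltas": [
    [[0,-0.006,0.005,0,-1],[0,-0.0115,0.0095,0,-1],[0,-0.015,0.0115,0,-1]]
  ]
}}

```text
clock: 9.65
position: [0.4433, 0.1038, 0.2711]
ee_rot: [-0.0, 0.618, 0.786, 0.0]
contact_force: [1.8, 0.8, -0.2]
width: 0.0857
gripper_force: 0.7
```

>>> {"api": "move_arm", "payload": {
  "deltas": [
    [[0,0.043,0,0,-1],[0,0.0655,-0.003,0,-1],[0,0.0905,-0.02,0,-1],[0,0.113,-0.037,0,-1],[0,0.1355,-0.048,0,-1],[0,0.154,-0.053,0,-1],[0,0.166,-0.0565,0,-1],[0,0.173,-0.0565,0,-1],[0,0.173,-0.0565,0,-1]]
  ]
}}

```text
clock: 10.55
position: [0.5744, 0.1355, 0.3166]
ee_rot: [-0.003, 0.618, 0.786, -0.004]
contact_force: [-8.9, -2.2, 6.6]
width: 0.0854
gripper_force: 4.8
```

Three strokes so far and all free. I'll check that the ram is really descending.

```bash
python3 - <<'E'
from h import *
import cv2
b=manip.get_image("scene")[:,:,::-1];cv2.imwrite("pics/scene1.png",b)
a=cv2.imread("pics/scene0.png")
im=np.hstack([a[205:310,265:355],b[205:310,265:355]])
cv2.imwrite("pics/c5.png",cv2.resize(im,None,fx=4.4,fy=4.4,interpolation=cv2.INTER_CUBIC))
E
```

```text
(no output)
```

View pics/c5.png

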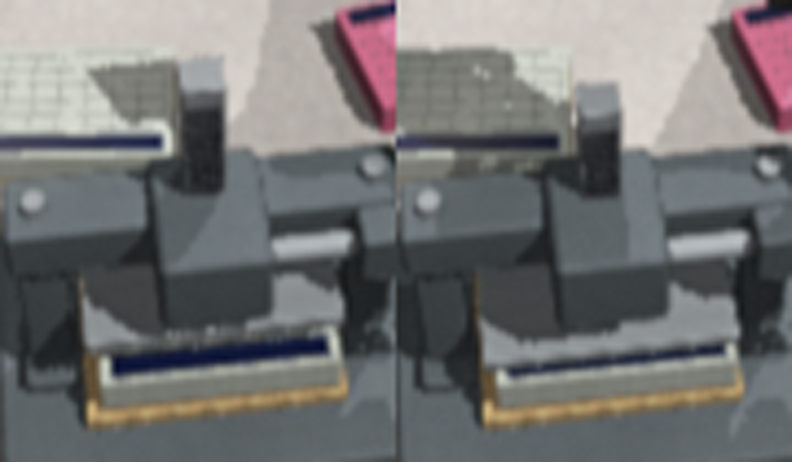

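The ram top dropped about 26 crop px (roughly 20 mm, or 3 teeth). The plate now covers most of the blue strip, so it is close to the pad. Stroke 4.

>>> {"api": "move_arm", "payload": {
  "deltas": [
    [[0,-0.045,0,0,-1],[0,-0.078,0,0,-1],[0,-0.095,0.005,0,-1],[0,-0.112,0.013,0,-1],[0,-0.127,0.022,0,-1],[0,-0.138,0.03,0,-1],[0,-0.146,0.036,0,-1],[0,-0.152,0.0405,0,-1]]
  ]
}}

```text
clock: 11.4
position: [0.4594, 0.1077, 0.2838]
ee_rot: [-0.0, 0.618, 0.786, -0.0]
contact_force: [0.2, 0.4, 1.4]
width: 0.0855
gripper_force: 0.6
```

>>> {"api": "move_arm", "payload": {
  "deltas": [
    [[0,-0.006,0.0045,0,-1]]
  ]
}}

```text
clock: 11.5
position: [0.4551, 0.1066, 0.2803]
ee_rot: [0.0, 0.618, 0.786, 0.0]
contact_force: [1.2, 0.1, 0.3]
width: 0.0858
gripper_force: 0.4
```

>>> {"api": "move_arm", "payload": {
  "deltas": [
    [[0,-0.006,0.005,0,-1],[0,-0.0115,0.0095,0,-1],[0,-0.015,0.0115,0,-1]]
  ]
}}

```text
clock: 11.8
position: [0.4433, 0.1038, 0.2711]
ee_rot: [-0.0, 0.618, 0.786, 0.0]
contact_force: [1.4, 0.5, 1.0]
width: 0.0852
gripper_force: 0.7
```

>>> {"api": "move_arm", "payload": {
  "deltas": [
    [[0,0.043,0,0,-1],[0,0.0655,-0.003,0,-1],[0,0.0905,-0.02,0,-1],[0,0.113,-0.037,0,-1],[0,0.1355,-0.048,0,-1],[0,0.154,-0.053,0,-1],[0,0.166,-0.0565,0,-1],[0,0.173,-0.0565,0,-1],[0,0.173,-0.0565,0,-1]]
  ]
}}

```text
clock: 12.7
position: [0.5744, 0.1355, 0.3166]
ee_rot: [-0.003, 0.618, 0.786, -0.004]
contact_force: [-9.4, -2.9, 7.3]
width: 0.0854
gripper_force: 4.8
```

Stroke 4 was still free (identical pad force). Stroke 5, with more readings in the lower part.

>>> {"api": "move_arm", "payload": {
  "deltas": [
    [[0,-0.045,0,0,-1],[0,-0.078,0,0,-1],[0,-0.095,0.005,0,-1],[0,-0.112,0.013,0,-1],[0,-0.127,0.022,0,-1],[0,-0.138,0.03,0,-1],[0,-0.146,0.036,0,-1],[0,-0.152,0.0405,0,-1]]
  ]
}}

```text
clock: 13.5
position: [0.4604, 0.1078, 0.2847]
ee_rot: [0.001, 0.618, 0.786, 0.001]
contact_force: [1.3, -0.8, 5.1]
width: 0.0856
gripper_force: 2.4
```

>>> {"api": "move_arm", "payload": {
  "deltas": [
    [[0,-0.006,0.0045,0,-1]]
  ]
}}

```text
clock: 13.6
position: [0.4562, 0.1068, 0.2812]
ee_rot: [0.001, 0.618, 0.786, 0.001]
contact_force: [2.6, 0.5, 4.7]
width: 0.0852
gripper_force: 2.5
```

>>> {"api": "move_arm", "payload": {
  "deltas": [
    [[0,-0.006,0.005,0,-1],[0,-0.0115,0.0095,0,-1],[0,-0.015,0.0115,0,-1]]
  ]
}}

```text
clock: 13.9
position: [0.4457, 0.1042, 0.272]
ee_rot: [0.002, 0.618, 0.786, 0.002]
contact_force: [6.8, 2.0, 1.7]
width: 0.0855
gripper_force: 3.1
```

>>> {"api": "move_arm", "payload": {
  "deltas": [
    [[0,0.043,0,0,-1],[0,0.0655,-0.003,0,-1],[0,0.0905,-0.02,0,-1],[0,0.113,-0.037,0,-1],[0,0.1355,-0.048,0,-1],[0,0.154,-0.053,0,-1],[0,0.166,-0.0565,0,-1],[0,0.173,-0.0565,0,-1],[0,0.173,-0.0565,0,-1]]
  ]
}}

```text
clock: 14.8
position: [0.5744, 0.1355, 0.3158]
ee_rot: [-0.003, 0.618, 0.786, -0.004]
contact_force: [-7.8, -1.7, 5.6]
width: 0.0852
gripper_force: 4.5
```

Stroke 5 met the pad (about 5.3 N and rising). Now the first of the two extra clicks, going slightly deeper to offset the arm's give.

>>> {"api": "move_arm", "payload": {
  "deltas": [
    [[0,-0.045,0,0,-1],[0,-0.078,0,0,-1],[0,-0.095,0.005,0,-1],[0,-0.112,0.013,0,-1],[0,-0.127,0.022,0,-1],[0,-0.138,0.03,0,-1],[0,-0.146,0.036,0,-1],[0,-0.152,0.0405,0,-1]]
  ]
}}

```text
clock: 15.6
position: [0.4634, 0.1084, 0.2869]
ee_rot: [0.004, 0.618, 0.786, 0.004]
contact_force: [2.1, 1.5, 10.8]
width: 0.0853
gripper_force: 4.8
```

>>> {"api": "move_arm", "payload": {
  "deltas": [
    [[0,-0.006,0.0045,0,-1]]
  ]
}}

```text
clock: 15.7
position: [0.4591, 0.1073, 0.2834]
ee_rot: [0.004, 0.618, 0.786, 0.005]
contact_force: [3.7, 1.9, 11.5]
width: 0.0856
gripper_force: 5.0
```

>>> {"api": "move_arm", "payload": {
  "deltas": [
    [[0,-0.006,0.005,0,-1],[0,-0.0115,0.0095,0,-1],[0,-0.017,0.0125,0,-1],[0,-0.019,0.014,0,-1]]
  ]
}}

```text
clock: 16.1
position: [0.446, 0.1041, 0.2719]
ee_rot: [0.005, 0.619, 0.786, 0.006]
contact_force: [7.8, 2.1, 8.0]
width: 0.0854
gripper_force: 5.6
```

>>> {"api": "move_arm", "payload": {
  "deltas": [
    [[0,0.047,0,0,-1],[0,0.0695,-0.005,0,-1],[0,0.0945,-0.022,0,-1],[0,0.117,-0.039,0,-1],[0,0.1395,-0.05,0,-1],[0,0.158,-0.056,0,-1],[0,0.17,-0.059,0,-1],[0,0.177,-0.059,0,-1],[0,0.177,-0.059,0,-1]]
  ]
}}

```text
clock: 17.0
position: [0.5744, 0.1355, 0.316]
ee_rot: [-0.003, 0.618, 0.786, -0.004]
contact_force: [-9.1, -2.5, 6.9]
width: 0.0854
gripper_force: 4.9
```

>>> {"api": "move_arm", "payload": {
  "deltas": [
    [[0,-0.045,0,0,-1],[0,-0.078,0,0,-1],[0,-0.095,0.005,0,-1],[0,-0.112,0.013,0,-1],[0,-0.127,0.022,0,-1],[0,-0.138,0.03,0,-1],[0,-0.146,0.036,0,-1],[0,-0.152,0.0405,0,-1]]
  ]
}}

```text
clock: 17.8
position: [0.4663, 0.1091, 0.2892]
ee_rot: [0.007, 0.618, 0.786, 0.008]
contact_force: [4.0, 2.2, 19.4]
width: 0.086
gripper_force: 7.6
```

>>> {"api": "move_arm", "payload": {
  "deltas": [
    [[0,-0.006,0.0045,0,-1]]
  ]
}}

```text
clock: 17.9
position: [0.4619, 0.108, 0.2858]
ee_rot: [0.007, 0.618, 0.786, 0.008]
contact_force: [4.1, 1.7, 18.0]
width: 0.0856
gripper_force: 7.5
```

>>> {"api": "move_arm", "payload": {
  "deltas": [
    [[0,-0.006,0.005,0,-1],[0,-0.0115,0.0095,0,-1],[0,-0.018,0.014,0,-1],[0,-0.022,0.017,0,-1]]
  ]
}}

```text
clock: 18.3
position: [0.4455, 0.1039, 0.2716]
ee_rot: [0.007, 0.618, 0.786, 0.008]
contact_force: [7.7, 2.9, 14.4]
width: 0.0853
gripper_force: 8.0
```

Forces went 5 → 11 → 19 N, so both extra clicks are in. Back to rest, centre the fingers on the paddle, then lift clear.

>>> {"api": "move_arm", "payload": {
  "deltas": [
    [[0,0.05,0,0,-1],[0,0.0725,-0.008,0,-1],[0,0.0975,-0.025,0,-1],[0,0.12,-0.042,0,-1],[0,0.1425,-0.053,0,-1],[0,0.161,-0.059,0,-1],[0,0.173,-0.062,0,-1],[0,0.18,-0.062,0,-1],[0,0.18,-0.062,0,-1]]
  ]
}}

```text
clock: 19.2
position: [0.5745, 0.1355, 0.316]
ee_rot: [-0.003, 0.618, 0.786, -0.004]
contact_force: [-9.9, -3.4, 6.6]
width: 0.0854
gripper_force: 5.0
```

>>> {"api": "move_arm", "payload": {
  "deltas": [
    [[0,-0.012,0,0,-1],[0,-0.035,0,0,-1],[0,-0.035,0,0,-1],[0,-0.035,-0.04,0,-1],[0,-0.035,-0.09,0,-1],[0,-0.035,-0.14,0,-1],[0,-0.035,-0.14,0,-1],[0,-0.035,-0.14,0,-1]]
  ]
}}

```text
clock: 20.0
position: [0.5519, 0.13, 0.4292]
ee_rot: [0.001, 0.618, 0.786, 0.001]
contact_force: [-0.1, -0.1, -0.2]
width: 0.0855
gripper_force: 0.0
```

```bash
python3 - <<'E'
from h import *
import cv2
s=manip.get_state();print(s["clock"],s["position"],s["contact_force"])
a=manip.get_image("scene")[165:325,220:420,::-1];b=manip.get_image("wrist")[:,:,::-1]
im=np.hstack([cv2.resize(a,(400,320)),cv2.resize(b,(400,320))])
cv2.imwrite("pics/c6.png",im)
E
```

```text
20.0 [0.55187053 0.12996108 0.42917446] [-0.06752131 -0.10084166 -0.22481902]
```

View pics/c6.png

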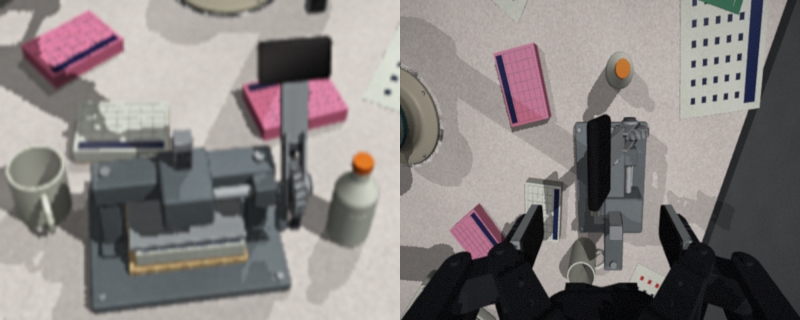

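The picture shows the lever standing at rest with the gripper clear of it. The plate is down on the pad, the ram is low, and the mug, glue bottle and waiting pad have not moved. Handing in.

```bash
python3 -c "
from rig import manip
print(manip.sign_off())"
```

```text
the job is handed in; nothing more can be done
None
```

I clamped the pad with five strokes to bring the plate down plus two more clicks, left the lever released at its rest, and handed the job in at about 20 s; the pad force itself was not measured, and no verdict came back.

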